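# Check sprung forceps against a gap gauge

### The arm

A 6-joint arm with a two-finger parallel gripper is mounted at the origin on the work surface. World frame = base frame: x ahead of the robot, y to its left, z up, the work surface at z = 0. Lengths are in m, angles in rad, forces in N, time in s.
With the tool pointing down it reaches from about 0.225 to 0.875 m from the base axis. Payload 3.4 kg.
Tool frame: the origin (TCP) lies on the centre line of the jaws, within the pads' length; the fingertips stand 22 mm ahead of it and the grasp point (between the pads) lies 3 mm ahead of it; z points along the fingers, y is the line along which they close (so a half turn about z gives the same grasp; the last joint's range is limited). The gripper opens to 85 mm and grips with 20 to 120 N. Pads are 22 mm wide; open, the fingers measure 114 mm over their backs; the gripper's body (76 mm by 85 mm) begins 54 mm behind the grasp point. The pads swing forward as they close: fully open they stand 13 mm farther back than shut.
Start: joints at [-1.417, 0.276, 1.505, -0, 1.361, -0.121], TCP at [0.156, -0.553, 0.253] pointing down, gripper open.
Joint ranges: [-2.89, 2.89], [-0.75, 2.08], [0.22, 2.7], [-1.18, 4.32], [0.11, 2.71], [-2.7, 2.7]. Speed limits (rad/s): [2.57, 2.57, 3.14, 3.14, 3.14, 3.14].

### API

Orientations are given as a unit quaternion [w, x, y, z].
In Python, from rig import manip gives the robot as it stands.
- The arm moves only by the shell command python3 steer.py 'ROWS' [OPENING] [FORCE]. ROWS is a JSON list that holds a single list of rows (three levels of brackets), with 1 to 5 rows, each of 4 numbers: dx, dy, dz in m, then a turn about the tool's z in rad; each row shifts and turns the commanded pose from where the row before left it, along the tool's axes as they then stand; what a row does not reach is not made up. A row lasts 1/12 s, in which the tool goes at most 0.0417 m and 0.125 rad, less where a joint would pass 70% of its speed; a pose out of reach is approached as far as the arm can. OPENING is the finger opening in m, set as the command begins (- or left out keeps the last). The fingers move at their own pace and stop on an object; FORCE is the grip in N (left out, the last holds). Time passes only in rows, so rows that do not move let the fingers close. It prints the time, the measured TCP pose, the force, the opening and the grip force at its end. Input that does not fit is refused with a message, and nothing moves.
- manip.get_state(): the state, without advancing time (a new reading comes with each control period).
- manip.get_image(name): name is "side" or "top"; returns a dict with "img" (480x640x3 uint8, red, green, blue), "camera_matrix" (3x3 intrinsics, pixels), "T" (4x4, takes a point from camera to world coordinates). Camera axes: x right, y down, z forward; pixel columns grow to the right and rows downward; lengths in m; the calibration is good to about 2 mm. A picture is of the moment at which its call begins. There is no depth.
- manip.sign_off(): hands the job in; it is judged then, once.
The state is a dict: "clock": time; "qpos": joint angles; "qd": joint speeds; "effort": joint torques, N m; "position": TCP position; "ee_rot": TCP orientation; "contact_force": force on the tool from outside, world axes, zero at the start; "moment": the same for the moment, N m; "width": finger opening in m; "gripper_force": force on a finger pad.
Only numpy, scipy, OpenCV 4.12 (cv2) and the standard library are available. Lean on these libraries where they do the work, as an engineer would, in place of code of your own. Each camera call takes 0.05 s, during which the arm holds its last target. There are 200 camera calls.

### The job

Take the scribed gap gauge from its leaning stand and stand it on edge in the front slot (the one nearest the robot) of the grey rack, fully down, and let go of it. Then pick up the white plastic forceps, hold them level with their two tips just above the gauge's top edge without touching it, and squeeze until each tip is over one of the two scribed lines; never let the tips close together. Finish while still holding the forceps there with that gap steady, and leave the other things alone.

Things in the scene. Friction and masses are not known exactly. Their poses are not given: they have to be found in the camera images.
- gauge: Gap gauge: loose aluminium plate, 60 mm wide (y), 8 thick (x), 90 high (z), 120 g, alike on both faces. Two black scribed lines, 3 mm wide, 16 mm apart, cross its top edge 8 mm either side of the middle and run 30 mm down the faces. Origin: centre of its foot. It starts leaning in the stand, top tipped 30 degrees towards the stand's -x, only its lower 40 mm backed.
- mark_a (a point): On the gauge: the middle of the top edge's thickness at the scribed line on its -y side (axes as the gauge).
- mark_b (a point): On the gauge: the same at the scribed line on its +y side, 16 mm from mark_a.
- stand: Fixed grey plastic stand, base 110 x 80 x 6 mm, with a sloping back, ledge and lip that hold the gauge's foot 22 mm above the table. It stands left or right of the rack. Origin: centre of its underside; its x points from the gauge's leaning top towards its foot.
- rack: Fixed grey plastic slotted rack, 130 (x) x 80 (y) x 36 mm high, floor 6 mm thick, three open-ended slots along its y, each 10 mm wide and 30 mm deep, flared to 16 mm over the top 8 mm, 40 mm apart at x = -40, 0 and 40 mm. The far slot (+x) already holds a spare blank plate, 55 mm high; the others are empty. Origin: centre of its underside.
- front_slot (a point): Middle of the floor of the rack's front slot (at its x = -40 mm, nearest the robot), 6 mm above the table, slot 10 mm wide along x; axes as the rack.
- rest: Fixed grey plastic forceps rest, base 170 x 70 x 5 mm, two ridges 27 mm high across it at its x = -60 and +45 mm, 14 mm thick, on which the forceps lie. It stands on the other side of the rack from the stand. Origin: centre of its underside.
- forceps: Loose white sprung forceps lying flat on the rest, 12 mm high (z), 50 g. x runs along them: arms join at x = -95 mm, tips at 75. Origin: underside, at the middle of the grooved grips (x -28 to 28), midway between them when tips are 16 mm apart. Fixed arm on -y: outer grip face flat, at y = -14.5. Sprung arm on +y: grip face at 14.5 when tips are 16 mm apart, about 13 mm further out when free.
- squeeze (a joint): Squeeze of the forceps' sprung arm, a hinge about the vertical at x = -95 mm: 0 released (tips 40 mm apart, about 43 mm over the grips), 0.141 rad with tips 16 mm apart (29 mm over the grips), 0.21 closed to the stop. The spring needs about 6 N at the grips for 16 mm and 9 N for closed. 1 mm of finger opening makes 1.8 mm of tip gap.
- tip_a (a point): End of the fixed arm, middle of the 4 mm thick tip, 6 mm above the forceps' underside (on the -y side of the forceps).
- tip_b (a point): End of the sprung arm, middle of the 4 mm thick tip, 6 mm above the forceps' underside. The tip gap counts between tip_a and tip_b.
- spare: Loose blank aluminium plate, 60 x 8 x 55 mm, standing in the far slot of the rack: leave it there.
- pot: Bystander: closed jar, 52 mm across, 70 mm high, beyond the work on the left. Origin: centre of its underside.
- dish: Bystander: shallow steel dish, 90 mm across, 20 mm high, beyond the work on the right. Origin: centre of its underside.

How it is judged:
By the outcome, as a careful person would: the job done as asked, in the order asked, and still so for the second after the job is handed in, while the arm keeps its last pose, push and grip.
It also fails if it takes over 67 s, if anything falls off the work surface, if the arm or the gripper's body presses on something with over 40 N, if the wrist force passes 120 N, or if a joint passes its speed limit or range.

## Working session

There is one attempt and no reset: what is moved stays moved. The work goes in short steps, Python scripts to look and compute and a shell command to move; the robot and the scene stay as the last step left them, time stands still between calls to the robot, and variables do not carry over. Pictures are saved under pics/ and viewed, at most 12 in all, crops included, and the job is handed in when it is done.

```bash
ls; mkdir -p pics; python3 - <<'E'
from rig import manip
import cv2,numpy as np
s=manip.get_state();print(s)
for n in("side","top"):
    r=manip.get_image(n);cv2.imwrite(f"pics/{n}0.png",r["img"][:,:,::-1]);np.savez(f"pics/{n}0.npz",**r);print(r["camera_matrix"],r["T"].round(3))
E
```

```text
pics
rig.py
steer.py
{'clock': 0.0, 'qpos': array([-1.41699065e+00,  2.76596953e-01,  1.50613899e+00,  2.91731441e-05,
        1.36071164e+00, -1.20991257e-01]), 'qd': array([0.00041691, 0.00033281, 0.0003677 , 0.00162421, 0.00196641,
       0.00169325]), 'effort': array([-2.96750040e-03, -4.16781485e+01, -2.45807147e+01, -6.26891433e-04,
        1.10765855e-02, -1.39008932e-06]), 'position': array([ 0.15596   , -0.55293182,  0.25243623]), 'ee_rot': array([-9.27572202e-04,  9.90575663e-01,  1.36963482e-01, -9.55285667e-07]), 'contact_force': array([ 0.21289628, -0.20601476, -0.60972016]), 'moment': array([-0.02463337, -0.02327634,  0.00681649]), 'gripper_force': 0.0, 'width': 0.08561762996046027}
[[479.27071872   0.         324.46608002]
 [  0.         479.27071872 248.96335398]
 [  0.           0.           1.        ]] [[-0.891 -0.339  0.302  0.295]
 [-0.453  0.681 -0.575  0.503]
 [-0.011 -0.649 -0.76   0.731]
 [ 0.     0.     0.     1.   ]]
[[547.67035519   0.         321.20830302]
 [  0.         547.67035519 244.72732833]
 [  0.           0.           1.        ]] [[ 0.021 -0.994  0.107  0.415]
 [-1.    -0.024 -0.018  0.02 ]
 [ 0.02  -0.107 -0.994  1.106]
 [ 0.     0.     0.     1.   ]]
```
View pics/side0.png

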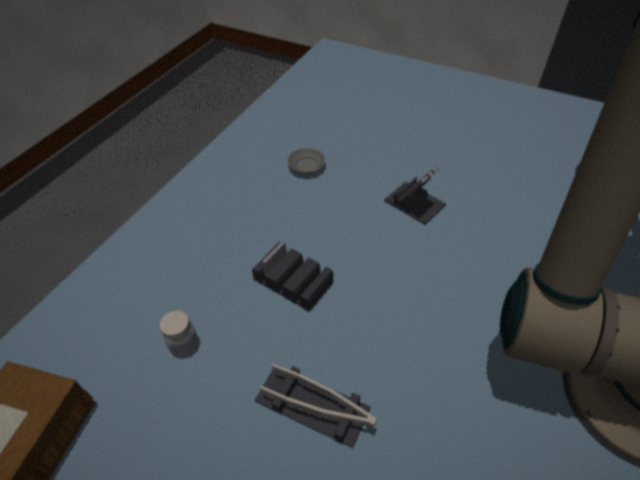

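View pics/top0.png

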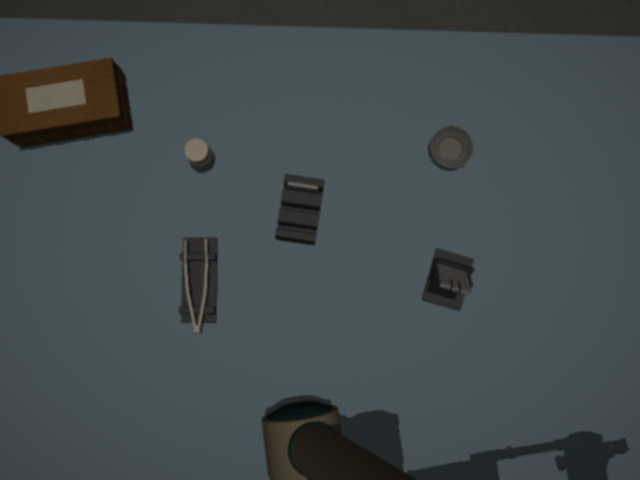

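The side view shows the dish (306,163), stand with the gauge (415,198), rack (293,275), pot (177,328) and forceps on their rest (318,405). In the top view they are: stand (449,279), gauge with its lines near (455,286), rack (300,209), spare (304,184), forceps tips up at (185,240)/(208,240) and joint (197,330).

```bash
cat > h.py <<'E'
import cv2,numpy as np
from rig import manip
def shot(n,k=1):
    rs=[manip.get_image(n) for _ in range(k)]
    r=rs[0]; r["img"]=np.mean([q["img"] for q in rs],0); return r
def crop(r,cx,cy,h,s,g=0.5):
    c=r["img"][int(cy-h):int(cy+h),int(cx-h):int(cx+h),::-1].astype(np.float32)
    c=255*(c/max(c.max(),1))**g
    return cv2.resize(c.clip(0,255).astype(np.uint8),None,fx=s,fy=s,interpolation=cv2.INTER_NEAREST)
def ray(r,u,v):
    K,T=r["camera_matrix"],r["T"]
    d=T[:3,:3]@np.linalg.solve(K,[u,v,1.]);return T[:3,3],d/np.linalg.norm(d)
def plane(r,u,v,z):
    o,d=ray(r,u,v);return o+d*(z-o[2])/d[2]
def proj(r,p):
    T=r["T"];c=T[:3,:3].T@(np.asarray(p)-T[:3,3]);q=r["camera_matrix"]@c;return q[:2]/q[2]
def tri(r1,uv1,r2,uv2):
    A=[];b=[]
    for r,uv in((r1,uv1),(r2,uv2)):
        o,d=ray(r,*uv);P=np.eye(3)-np.outer(d,d);A.append(P);b.append(P@o)
    A=np.vstack(A);b=np.hstack(b);x=np.linalg.lstsq(A,b,rcond=None)[0]
    return x,np.linalg.norm(A@x-b)
E
python3 - <<'E'
from h import *
t=dict(np.load("pics/top0.npz"));s=dict(np.load("pics/side0.npz"))
a=np.hstack([crop(t,x,y,44,3) for x,y in((449,279),(300,209),(199,285))])
b=np.hstack([crop(s,x,y,h,132/h) if h==44 else crop(s,x,y,h,132/h) for x,y,h in((415,198,44),(293,275,44),(318,405,66))])
cv2.imwrite("pics/c0.png",np.vstack([a,b]))
E
```

View pics/c0.png

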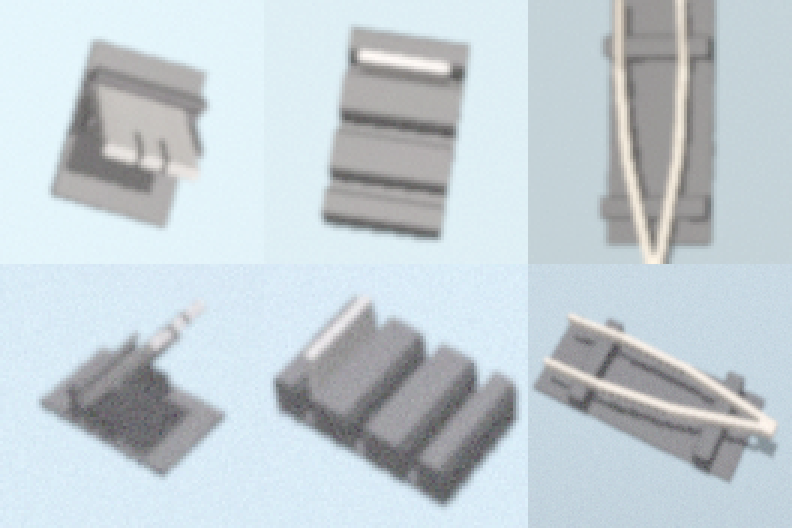

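The crops show the stand base with the gauge's two lines near its top edge, (439,287) to (472,293) in the top view. The spare is bright in the far slot at about (304,186), and the front slot is about 42 px nearer the robot. The forceps lie with their joint towards the robot and the tips at +x.

```bash
python3 - <<'E'
from h import *
t=dict(np.load("pics/top0.npz"));s=dict(np.load("pics/side0.npz"))
def obj(r,x0,y0,x1,y1,lab):
    im=r["img"].astype(float);c=im[y0:y1,x0:x1]
    d=c[...,2]-c[...,0]; v=c.max(2)
    for nm,m in(("nonblue",d<np.median([d[0,0],d[-1,-1],d[0,-1]])*0.55),("bright",(c[...,0]>np.percentile(c[...,0],90)+0)&(d<4))):
        m=m.astype(np.uint8)
        n,l,st,ce=cv2.connectedComponentsWithStats(m)
        for i in range(1,n):
            if st[i,4]<25: continue
            cs,_=cv2.findContours((l==i).astype(np.uint8),0,1)
            q=cv2.minAreaRect(cs[0]);print(lab,nm,st[i,4],"c",np.round(np.array(q[0])+[x0,y0],1),"wh",np.round(q[1],1),"pts",(cv2.boxPoints(q)+[x0,y0]).round(1).tolist())
    print(lab,"table",c[0,0],c[-1,-1])
obj(t,410,240,490,320,"T stand");obj(t,265,165,340,255,"T rack");obj(t,170,225,230,340,"T fcp")
obj(s,375,155,455,235,"S stand");obj(s,240,230,345,320,"S rack");obj(s,245,355,390,455,"S fcp")
E
```

```text
T stand nonblue 2272 c [450.5 279.9] wh [46.4 54.4] pts [[420.8, 299.8], [435.6, 247.5], [480.3, 260.0], [465.5, 312.4]]
T stand table [74. 85. 90.] [74. 84. 89.]
T rack nonblue 2672 c [299.5 209.2] wh [40.9 67. ] pts [[274.0, 239.0], [284.7, 172.9], [325.0, 179.4], [314.4, 245.5]]
T rack bright 92 c [302.  184.8] wh [28.6  3.1] pts [[287.7, 184.2], [288.1, 181.1], [316.4, 185.4], [315.9, 188.5]]
T rack table [74. 86. 90.] [75. 86. 90.]
T fcp nonblue 3116 c [198. 285.] wh [37.2 96.2] pts [[178.5, 332.7], [180.3, 236.5], [217.6, 237.2], [215.7, 333.4]]
T fcp bright 555 c [195.5 285.5] wh [93. 23.] pts [[184.0, 239.0], [207.0, 239.0], [207.0, 332.0], [184.0, 332.0]]
T fcp table [73. 84. 88.] [73. 84. 89.]
S stand nonblue 1545 c [422.1 196.4] wh [45.4 62.4] pts [[383.7, 199.4], [431.0, 158.8], [460.6, 193.4], [413.2, 233.9]]
S stand table [ 94. 109. 119.] [ 94. 107. 120.]
S rack nonblue 3165 c [292.9 274.9] wh [75.8 47.9] pts [[248.1, 276.5], [272.1, 235.1], [337.7, 273.2], [313.6, 314.6]]
S rack bright 48 c [272.7 252.2] wh [ 2.  24.8] pts [[263.5, 260.5], [280.5, 242.5], [281.9, 243.9], [265.0, 261.9]]
S rack table [ 91. 107. 117.] [ 93. 109. 120.]
S fcp nonblue 5071 c [318.9 404.1] wh [123.5  51.5] pts [[252.1, 400.1], [274.7, 353.8], [385.7, 408.0], [363.1, 454.3]]
S fcp bright 866 c [320.  398.5] wh [119.7  29.5] pts [[259.3, 387.7], [271.3, 360.7], [380.6, 409.3], [368.6, 436.3]]
S fcp table [ 89. 105. 114.] [ 88. 101. 111.]
```

```bash
python3 - <<'E'
from h import *
np.set_printoptions(precision=4,suppress=True)
t=dict(np.load("pics/top0.npz"));s=dict(np.load("pics/side0.npz"))
def strip(r,x0,y0,x1,y1,k):
    c=r["img"][y0:y1,x0:x1].astype(float);m=((c[...,2]-c[...,0])<8)&(c[...,0]>k)
    q=cv2.minAreaRect(np.argwhere(m)[:,::-1].astype(np.float32)+np.float32([x0,y0]))
    p=cv2.boxPoints(q);i=np.argsort(p[:,0]);L=p[i[:2]].mean(0);R=p[i[2:]].mean(0)
    print(m.sum(),np.round(q[0],1),np.round(q[1],1),L,R);return L,R,c
L,R,c=strip(t,430,276,480,300,70);print(c[...,0].astype(int)[:,5:45])
L2,R2,c=strip(s,412,160,446,196,75);print(c[...,0].astype(int)[:28])
for a,b in((L,L2),(R,R2),(L,R2),(R,L2),((L+R)/2,(L2+R2)/2)): print(*tri(t,a,s,b))
# spare
a,b=(287.9,182.6),(316.2,187.);a2,b2=(281.2,243.2),(264.2,261.2)
for p,q in((a,b2),(b,a2),(a,a2),(b,b2)): print("spare",*tri(t,p,s,q))
# stand base corners top view
print("stand",[plane(t,*u,.006) for u in((436.7,248.3),(474,259),(460.7,310.7),(422.3,299.3))])
print("rack z36",[plane(t,*u,.036) for u in((256+95/3,165+27/3),(256+206/3,165+43/3),(256+180/3,165+220/3),(256+58/3,165+207/3))])
E
```

```text
69 [456.  288.5] [31.3  3.8] [441.2139 283.3818] [470.7859 293.6182]
[[26 23 23 28 40 50 55 55 56 56 56 55 57 55 56 55 55 56 56 55 56 57 56 57
  56 56 56 55 55 56 56 52 43 33 32 46 64 72 73 73]
 [21 21 22 27 39 51 54 55 54 56 56 56 57 56 55 53 56 56 56 55 56 56 56 56
  57 55 55 56 56 55 56 54 46 33 30 43 60 71 74 74]
 [21 21 21 26 38 49 54 55 54 55 55 55 56 54 52 48 51 54 56 56 56 56 57 56
  56 57 55 55 55 55 57 55 48 35 29 39 56 70 74 74]
 [19 21 22 27 36 48 53 54 55 56 56 56 55 52 47 41 41 53 55 55 55 56 58 56
  56 56 56 55 55 56 56 56 50 39 29 34 51 67 72 74]
 [20 20 22 25 34 45 51 55 54 55 56 55 55 54 47 35 36 48 54 55 56 55 56 53
  54 55 55 56 55 55 56 57 55 43 33 32 48 65 72 73]
 [20 20 19 23 31 42 51 56 55 56 55 56 56 54 47 35 33 45 53 57 55 54 52 46
  44 52 55 56 56 55 56 56 54 47 34 31 43 61 70 73]
 [20 21 21 23 31 43 55 59 59 56 56 56 56 54 51 39 31 40 52 55 55 53 48 37
  37 48 54 55 55 55 55 56 55 48 36 29 37 55 68 73]
 [20 20 23 22 35 53 67 69 65 61 61 59 57 56 53 42 31 37 50 55 55 55 49 36
  30 42 53 55 56 55 55 56 54 51 40 31 35 50 67 73]
 [20 22 22 27 43 63 72 76 73 72
[... 6022 characters left out ...]
3718213754772
[ 0.4399 -0.2773  0.0929] 0.0007962124184354354
[ 0.4419 -0.2128  0.1435] 0.018737801716253364
[ 0.4553 -0.288   0.0425] 0.02153731223367065
[ 0.4483 -0.2495  0.0942] 0.00023492979863316978
spare [0.6472 0.0683 0.0581] 0.0005784244916274316
spare [0.6423 0.0136 0.0538] 0.0015123201901804694
spare [0.6232 0.0615 0.1167] 0.016789138514964632
spare [ 0.6688  0.0189 -0.0113] 0.02058179326851132
stand [array([ 0.5315, -0.2341,  0.006 ]), array([ 0.5115, -0.3099,  0.006 ]), array([ 0.4069, -0.2823,  0.006 ]), array([ 0.428, -0.205,  0.006])]
rack z36 [array([0.6699, 0.0704, 0.036 ]), array([ 0.6611, -0.0034,  0.036 ]), array([0.5424, 0.0111, 0.036 ]), array([0.5491, 0.0912, 0.036 ])]
```

```bash
cat >> h.py <<'E'
def go(x,y,z,yaw_y):
    """tool-axes shift (after the turn) and turn to bring TCP to x,y,z with tool y at angle yaw_y (mod pi)"""
    from scipy.spatial.transform import Rotation as R
    s=manip.get_state();q=s["ee_rot"];M=R.from_quat([q[1],q[2],q[3],q[0]]).as_matrix()
    a=np.arctan2(M[1,1],M[0,1]);w=(yaw_y-a+np.pi/2)%np.pi-np.pi/2
    d=np.array([x,y,z])-s["position"];b=a+w
    ty=np.array([np.cos(b),np.sin(b),0]);tx=np.array([-ty[1],ty[0],0])
    print("t %.2f pos %s yaw_y %.4f j6 %.2f w %.4f | shift %.4f %.4f %.4f turn(tool z) %.4f"%(s["clock"],s["position"].round(4),a,s["qpos"][5],s["width"],d@tx,d@ty,-d[2],-w))
E
python3 steer.py '[[[0,0,0,-0.114],[0,0,0,-0.114],[0,0,0,-0.114],[0,0,0,-0.114],[0,0,0,-0.114]]]' 0.085 25
python3 steer.py '[[[0,0,0,-0.114],[0,0,0,-0.114],[0,0,0,-0.114],[0,0,0,-0.114]]]'
python3 -c "from h import *;go(.4777,-.2584,.16,-.27)"
```

```text
clock: 0.52
position: [0.156, -0.5532, 0.2528]
ee_rot: [-0.001, 0.911, 0.413, 0.0]
contact_force: [0.5, 0.9, -0.3]
width: 0.085
gripper_force: 0.0
clock: 0.85
position: [0.156, -0.5531, 0.2528]
ee_rot: [-0.0, 0.794, 0.608, 0.0]
contact_force: [0.3, 0.2, 0.5]
width: 0.0848
gripper_force: 0.0
t 0.85 pos [ 0.156  -0.5531  0.2528] yaw_y -0.2644 j6 -1.15 w 0.0848 | shift 0.3699 0.2315 0.0928 turn(tool z) 0.0056
```

```bash
python3 steer.py '[[[0.031,0.0193,0.005,0],[0.031,0.0193,0.005,0],[0.031,0.0193,0.005,0],[0.031,0.0193,0.005,0],[0.031,0.0193,0.005,0]]]' | head -2
python3 steer.py '[[[0.031,0.0193,0.008,0],[0.031,0.0193,0.008,0],[0.031,0.0193,0.008,0],[0.031,0.0193,0.008,0],[0.031,0.0193,0.008,0]]]' | head -2
python3 steer.py '[[[0.03,0.0193,0.014,0],[0.03,0.0193,0.014,0],[0,0,0,0]]]'
python3 - <<'E'
from h import *
go(.4777,-.2584,.09,-.27)
t=shot("top",2);s=shot("side",2)
cv2.imwrite("pics/c1.png",np.hstack([crop(t,449,275,55,3.6),crop(s,425,190,55,3.6)]))
E
```

```text
clock: 1.27
position: [0.2911, -0.4283, 0.2277]
clock: 1.68
position: [0.4256, -0.3045, 0.1877]
clock: 1.93
position: [0.4804, -0.2534, 0.1574]
ee_rot: [-0.003, 0.794, 0.607, 0.001]
contact_force: [0.2, 0.5, 0.3]
width: 0.0851
gripper_force: 0.0
t 1.93 pos [ 0.4804 -0.2534  0.1574] yaw_y -0.2653 j6 -0.35 w 0.0851 | shift -0.0056 -0.0013 0.0674 turn(tool z) 0.0047
```

View pics/c1.png

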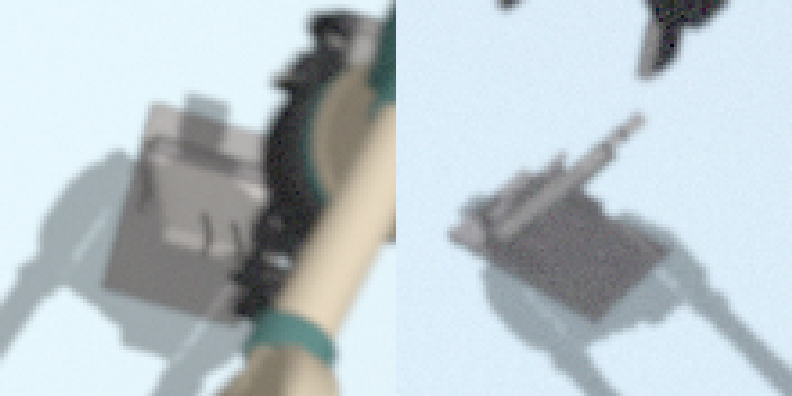

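The gripper is above the gauge with its near finger on the outer (robot) side of the leaning top (side crop (643,75), gauge top at (640,120)). Lowering.

```bash
python3 steer.py '[[[-0.0056,-0.0013,0.015,0.005],[0,0,0.018,0],[0,0,0.018,0],[0,0,0.016,0],[0,0,0,0]]]'
python3 steer.py '[[[0,0.004,0,0],[0,0.005,0,0],[0,0.005,0,0],[0,0,0,0]]]' 0.06
python3 - <<'E'
from h import *
go(.469+.964*.0225+.0005,-.258-.267*.0225+.0019,.09,-.27)
t=shot("top",1);s=shot("side",2)
cv2.imwrite("pics/c2.png",np.hstack([crop(t,449,275,55,3.6),crop(s,425,190,55,3.6)]))
E
```

```text
clock: 2.55
position: [0.4725, -0.2639, 0.0911]
ee_rot: [-0.002, 0.798, 0.603, -0.001]
contact_force: [-0.6, 0.7, -0.0]
width: 0.0852
gripper_force: 0.0
clock: 2.88
position: [0.4908, -0.269, 0.0947]
ee_rot: [0.002, 0.797, 0.603, 0.001]
contact_force: [0.7, 0.6, -0.4]
width: 0.06
gripper_force: 0.1
t 2.88 pos [ 0.4908 -0.269   0.0947] yaw_y -0.2752 j6 -0.35 w 0.0600 | shift 0.0067 -0.0014 0.0047 turn(tool z) -0.0052
```

View pics/c2.png

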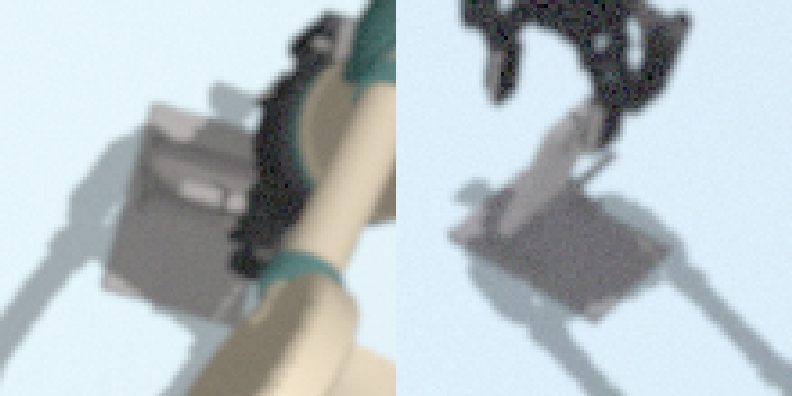

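The gauge is being tipped upright: in the side crop the near finger is behind its top at (605,130) and the far finger is still clear at (500,80). Closing on it now.

```bash
python3 steer.py '[[[0,0,0.002,0],[0,0,0.002,0],[0,0,0,0],[0,0,0,0]]]' 0.035
python3 -c "from h import *;go(.469+.964*.0225+.0005,-.258-.267*.0225+.0019,.09,-.27)"
python3 steer.py '[[[0,0,0,0],[0,0,0,0],[0,0,0,0],[0,0,0,0],[0,0,0,0]]]' 0.0 30
python3 - <<'E'
from h import *
go(.469+.964*.0225+.0005,-.258-.267*.0225+.0019,.09,-.27)
t=shot("top",1);s=shot("side",2)
cv2.imwrite("pics/c3.png",np.hstack([crop(t,449,275,55,3.6),crop(s,425,190,55,3.6)]))
E
```

```text
clock: 3.37
position: [0.4884, -0.2673, 0.089]
ee_rot: [-0.0, 0.797, 0.604, -0.0]
contact_force: [-0.4, 0.8, 0.5]
width: 0.0351
gripper_force: 0.1
t 3.37 pos [ 0.4884 -0.2673  0.089 ] yaw_y -0.2750 j6 -0.35 w 0.0351 | shift 0.0057 0.0013 -0.0010 turn(tool z) -0.0050
clock: 3.78
position: [0.4866, -0.2667, 0.0892]
ee_rot: [-0.002, 0.797, 0.604, -0.001]
contact_force: [-5.5, 2.1, 3.7]
width: 0.0078
gripper_force: 29.3
t 3.78 pos [ 0.4866 -0.2667  0.0892] yaw_y -0.2744 j6 -0.35 w 0.0078 | shift 0.0057 0.0032 -0.0008 turn(tool z) -0.0044
```

View pics/c3.png

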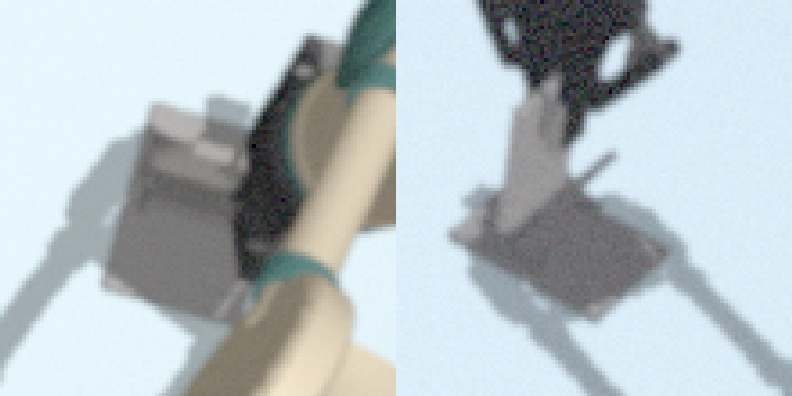

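Now upright: width 7.8 mm means the pads lie flush on its 8 mm thickness. Lifting, and refining the rack from the first pictures.

```bash
python3 steer.py '[[[0,0,-0.015,0],[0,0,-0.025,0],[0,0,-0.03,0],[0,0,-0.03,0],[0,0,-0.02,0]]]'
python3 - <<'E'
from h import *
np.set_printoptions(precision=4,suppress=True,linewidth=180)
t=dict(np.load("pics/top0.npz"));s=dict(np.load("pics/side0.npz"))
from scipy.ndimage import map_coordinates as mc
g={k:r["img"].astype(float) for k,r in(("t",t),("s",s))}
def samp(r,k,P,ch=0):
    uv=np.array([proj(r,p) for p in P.reshape(-1,3)]);return mc(g[k][...,ch],[uv[:,1],uv[:,0]],order=1).reshape(P.shape[:-1])
# edges of rack sides: for each x station find +-y edges (blue-red contrast)
c=np.array([.606,.042])
def edges(yaw,z):
    ux=np.array([np.cos(yaw),np.sin(yaw)]);uy=np.array([-ux[1],ux[0]])
    return ux,uy
ux,uy=edges(-.14,.036)
ys=np.arange(-.06,.0601,.0005);res=[]
for x in np.arange(-.05,.051,.01):
    P=np.array([[*(c+ux*x+uy*y),.036] for y in ys]);v=samp(t,"t",P,2)
    i=np.where(v<65)[0];res.append((x,ys[i[0]],ys[i[-1]]))
res=np.array(res);print(res.T)
print("slopes",np.polyfit(res[:,0],res[:,1],1),np.polyfit(res[:,0],res[:,2],1))
xs=np.arange(-.075,.0751,.002)
P=np.array([[[*(c+ux*x+uy*y),.036] for y in np.arange(-.025,.026,.005)] for x in xs])
print(np.c_[xs*1000,samp(t,"t",P,0).mean(1).round(0)].astype(int).tolist())
# spare top edge: two-view centroid
def cen(r,x0,y0,x1,y1,k):
    q=r["img"][y0:y1,x0:x1,0].astype(float);w=(q-k).clip(0)
    yy,xx=np.mgrid[y0:y1,x0:x1];u=np.array([(w*xx).sum(),(w*yy).sum()])/w.sum()
    C=np.cov(np.c_[xx.ravel(),yy.ravel()].T,aweights=w.ravel());return u,C
u,_=cen(t,286,177,320,192,55)
print("spare",u,plane(t,*u,.061))
q=s["img"][236:268,258:290,0];print(q.max(),np.median(q))
E
```

```text
clock: 4.35
position: [0.4902, -0.2682, 0.2121]
ee_rot: [0.002, 0.797, 0.603, 0.001]
contact_force: [-0.2, -1.8, -1.2]
width: 0.0075
gripper_force: 29.3
[[-0.05   -0.04   -0.03   -0.02   -0.01    0.      0.01    0.02    0.03    0.04    0.05  ]
 [-0.038  -0.038  -0.0375 -0.0375 -0.0375 -0.038  -0.0375 -0.037  -0.037  -0.0375 -0.0365]
 [ 0.041   0.0415  0.0415  0.0415  0.041   0.0415  0.042   0.042   0.0415  0.0425  0.0425]]
slopes [ 0.0109 -0.0375] [0.0123 0.0417]
[[-75, 64], [-73, 46], [-71, 27], [-68, 18], [-66, 23], [-64, 34], [-62, 43], [-60, 48], [-58, 48], [-56, 48], [-54, 48], [-52, 45], [-50, 40], [-48, 40], [-46, 44], [-44, 42], [-42, 32], [-40, 21], [-38, 17], [-36, 23], [-34, 34], [-32, 44], [-30, 47], [-28, 48], [-26, 48], [-24, 48], [-22, 48], [-20, 48], [-18, 48], [-16, 48], [-14, 47], [-12, 44], [-10, 40], [-8, 40], [-6, 41], [-4, 36], [-2, 24], [0, 16], [1, 17], [3, 24], [5, 34], [7, 43], [9, 47], [11, 47], [13, 47], [15, 47], [17, 47], [19, 47], [21, 47], [23, 47], [25, 46], [27, 44], [29, 37], [31, 29], [33, 28], [35, 31], [37, 45], [39, 70], [41, 89], [43, 91], [45, 77], [47, 59], [49, 48], [51, 46], [53, 46], [55, 46], [57, 45], [59, 49], [61, 60], [63, 70], [65, 74], [67, 74], [69, 74], [71, 74], [73, 74], [75, 74]]
spare [302.5482 184.5989] [0.6438 0.0398 0.061 ]
107 81.0
```

```bash
python3 steer.py '[[[0,0,0,-0.073],[0,0,0,-0.073],[0,0,0,0]]]' | tail -2;  python3 -c "from h import *;go(.5631,.0439,.15,-.1285)"
```

```text
width: 0.0077
gripper_force: 29.4
t 4.60 pos [ 0.4894 -0.2677  0.2098] yaw_y -0.1280 j6 -0.50 w 0.0077 | shift 0.3185 0.0332 0.0598 turn(tool z) 0.0005
```

```bash
python3 steer.py '[[[0.02,0.002,0,0],[0.037,0.004,0,0],[0.037,0.004,0,0],[0.037,0.004,0,0],[0.037,0.004,0,0]]]' | head -2
python3 steer.py '[[[0.037,0.004,0.01,0],[0.037,0.004,0.01,0],[0.037,0.004,0.01,0],[0.025,0.003,0.01,0],[0.015,0,0.01,0]]]' | head -2
python3 steer.py '[[[0,0,0.01,0],[0,0,0,0],[0,0,0,0]]]'
python3 - <<'E'
from h import *
go(.5631,.0439,.13,-.1285)
t=shot("top",1);s=shot("side",3)
np.savez("pics/s4.npz",**s);np.savez("pics/t4.npz",**t)
cv2.imwrite("pics/c4.png",np.hstack([crop(t,300,220,55,3.6),crop(s,290,245,55,3.6)]))
E
```

```text
clock: 5.02
position: [0.5285, -0.1017, 0.2088]
clock: 5.43
position: [0.5634, 0.048, 0.1584]
clock: 5.68
position: [0.5619, 0.044, 0.1484]
ee_rot: [-0.0, 0.751, 0.66, -0.001]
contact_force: [0.0, -0.5, -0.2]
width: 0.0075
gripper_force: 29.3
t 5.68 pos [0.5619 0.044  0.1484] yaw_y -0.1298 j6 0.09 w 0.0075 | shift 0.0000 0.0012 0.0184 turn(tool z) -0.0013
```

View pics/c4.png

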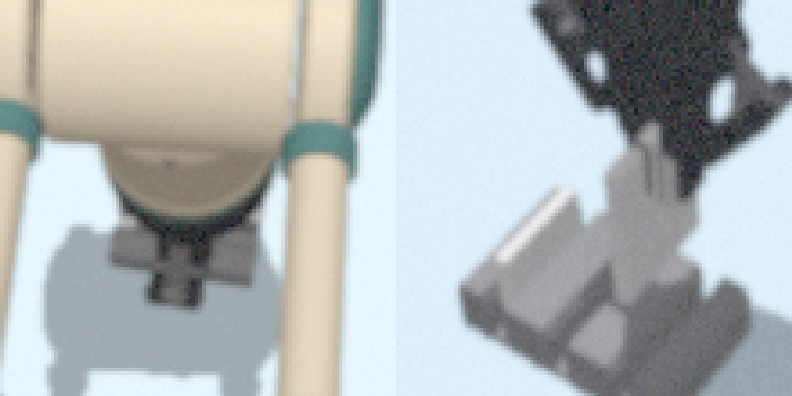

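Side view: the gauge hangs upright over the front slot, its lower +y corner at about (298,274), with the spare undisturbed. Lowering in steps while watching the force.

```bash
python3 steer.py '[[[0,0.0012,0.012,0],[0,0,0.012,0],[0,0,0.008,0],[0,0,0,0],[0,0,0,0]]]'
python3 steer.py '[[[0,0,0.004,0],[0,0,0.004,0],[0,0,0.004,0],[0,0,0,0]]]'
python3 -c "from h import *;go(.5631,.0439,.071,-.1285)"
```

```text
clock: 6.3
position: [0.5635, 0.044, 0.1173]
ee_rot: [-0.0, 0.751, 0.66, -0.0]
contact_force: [0.0, -0.1, -0.5]
width: 0.0075
gripper_force: 29.3
clock: 6.63
position: [0.5631, 0.0445, 0.1046]
ee_rot: [-0.0, 0.751, 0.66, -0.0]
contact_force: [-0.5, 0.3, -1.2]
width: 0.0077
gripper_force: 29.3
t 6.63 pos [0.5631 0.0445 0.1046] yaw_y -0.1290 j6 0.08 w 0.0077 | shift -0.0006 0.0001 0.0336 turn(tool z) -0.0005
```

```bash
for i in 1; do python3 steer.py '[[[0,0,0.003,0],[0,0,0.003,0],[0,0,0.003,0],[0,0,0,0]]]'|sed -n 2,4p
python3 steer.py '[[[0,0,0.003,0],[0,0,0.003,0],[0,0,0,0]]]'|sed -n 2,4p
python3 - <<'E'
from h import *
go(.5631,.0439,.071,-.1285)
s=shot("side",3)
cv2.imwrite("pics/c5.png",crop(s,290,255,45,6.5))
E
done
```

```text
position: [0.5632, 0.0445, 0.0956]
ee_rot: [-0.0, 0.751, 0.66, -0.0]
contact_force: [0.3, -0.3, -0.9]
position: [0.563, 0.0445, 0.0896]
ee_rot: [-0.0, 0.751, 0.66, -0.001]
contact_force: [-1.9, 0.2, -2.6]
t 7.22 pos [0.563  0.0445 0.0896] yaw_y -0.1290 j6 0.08 w 0.0076 | shift -0.0006 0.0001 0.0186 turn(tool z) -0.0005
```

```bash
python3 steer.py '[[[0,0,0.003,0],[0,0,0.003,0],[0,0,0,0]]]'|sed -n 2,4p
python3 steer.py '[[[0,0,0.003,0],[0,0,0.003,0],[0,0,0,0]]]'|sed -n 2,4p
python3 -c "from h import *;go(.5631,.0439,.071,-.1285)"
```

```text
position: [0.563, 0.0445, 0.0836]
ee_rot: [-0.0, 0.751, 0.66, -0.001]
contact_force: [-1.7, -0.2, -1.9]
position: [0.563, 0.0445, 0.0775]
ee_rot: [-0.0, 0.751, 0.66, -0.001]
contact_force: [-1.9, 1.0, -2.6]
t 7.87 pos [0.563  0.0445 0.0775] yaw_y -0.1290 j6 0.08 w 0.0076 | shift -0.0006 0.0002 0.0065 turn(tool z) -0.0005
```

```bash
python3 steer.py '[[[0,-0.0005,0.003,0],[0,0,0,0]]]'|sed -n 2,4p
python3 steer.py '[[[0,0,0.002,0],[0,0,0,0]]]'|sed -n 2,4p
python3 steer.py '[[[0,0,0.002,0],[0,0,0,0]]]'|sed -n 2,4p
```

```text
position: [0.563, 0.0445, 0.0747]
ee_rot: [-0.0, 0.751, 0.66, -0.0]
contact_force: [-3.4, 0.3, -1.7]
position: [0.5629, 0.0445, 0.0729]
ee_rot: [-0.0, 0.751, 0.66, -0.0]
contact_force: [-2.1, 1.0, -1.9]
position: [0.5629, 0.0445, 0.0713]
ee_rot: [-0.0, 0.751, 0.66, -0.0]
contact_force: [-3.8, 0.6, 0.2]
```

```bash
python3 steer.py '[[[0,-0.0005,0.0015,0],[0,0,0,0]]]'|sed -n 2,4p
python3 steer.py '[[[0,-0.0005,0.0015,0],[0,0,0,0]]]'|sed -n 2,4p
python3 steer.py '[[[0,0,0.0015,0],[0,0,0,0]]]'|sed -n 2,4p
```

```text
position: [0.5628, 0.0445, 0.0712]
ee_rot: [0.0, 0.751, 0.66, 0.0]
contact_force: [-5.9, -0.1, 9.1]
position: [0.5628, 0.0445, 0.0712]
ee_rot: [0.001, 0.751, 0.66, 0.001]
contact_force: [-6.7, 0.4, 18.2]
position: [0.5628, 0.0445, 0.0712]
ee_rot: [0.001, 0.751, 0.66, 0.001]
contact_force: [-9.1, 0.3, 28.0]
```

Seated: the foot stops at TCP z 0.0712, which agrees with the slot floor. Relieving the push, releasing and looking.

```bash
python3 steer.py '[[[0,0.0005,-0.002,0],[0,0,-0.0022,0],[0,0,0,0]]]'|sed -n 2,4p
python3 steer.py '[[[0,0,0,0],[0,0,0,0],[0,0,0,0]]]' 0.03|tail -5
python3 steer.py '[[[0,0,-0.01,0],[0,0,-0.02,0],[0,0,-0.03,0],[0,0,-0.03,0],[0,0,-0.03,0]]]' 
python3 -c "from h import *;go(.5631,.0439,.2,-.1285)"
```

```text
position: [0.5628, 0.0445, 0.0714]
ee_rot: [0.0, 0.751, 0.66, 0.0]
contact_force: [-3.2, 0.6, 0.4]
position: [0.5642, 0.0444, 0.0711]
ee_rot: [0.001, 0.751, 0.66, 0.001]
contact_force: [0.7, 0.9, 0.1]
width: 0.0301
gripper_force: 0.0
clock: 9.78
position: [0.563, 0.0445, 0.1929]
ee_rot: [0.0, 0.751, 0.66, 0.0]
contact_force: [0.3, -0.7, 0.5]
width: 0.0301
gripper_force: 0.0
t 9.78 pos [0.563  0.0445 0.1929] yaw_y -0.1290 j6 0.08 w 0.0301 | shift -0.0006 0.0002 -0.0071 turn(tool z) -0.0005
```

```bash
python3 - <<'E'
from h import *
np.set_printoptions(precision=4,suppress=True,linewidth=180)
t=dict(np.load("pics/top0.npz"));s=dict(np.load("pics/side0.npz"))
# top: per row, centres of two bright runs
I=t["img"].astype(float)
def runs(v,x0,k):
    m=v>k;o=[];i=0
    while i<len(v):
        if m[i]:
            j=i
            while j<len(v) and m[j]:j+=1
            w=v[i:j]-k*0.8;o.append((round((w*np.arange(i,j)).sum()/w.sum()+x0,2),j-i));i=j
        i+=1
    return o
for y in list(range(234,246,2))+list(range(250,330,8))+list(range(326,337,2)):
    v=I[y,175:222,0];print(y,runs(v,175,82),int(v.max()))
J=s["img"].astype(float)
print("side bright: col scans")
for x in list(range(256,282,2))+[300,330,350,360,366,370,374,378]:
    v=J[350:440,x,0];print(x,runs(v,350,112),int(v.max()))
E
```

```text
234 [] 75
236 [] 75
238 [] 74
240 [(np.float64(205.42), 2)] 105
242 [(np.float64(184.57), 2), (np.float64(205.43), 2)] 103
244 [(np.float64(184.56), 2), (np.float64(205.45), 2)] 97
250 [(np.float64(184.56), 2), (np.float64(205.52), 2)] 93
258 [(np.float64(184.56), 2), (np.float64(206.36), 2)] 97
266 [(np.float64(185.0), 3), (np.float64(205.97), 3)] 113
274 [(np.float64(185.21), 3), (np.float64(205.16), 3)] 109
282 [(np.float64(186.13), 3), (np.float64(205.05), 3)] 109
290 [(np.float64(187.02), 3), (np.float64(204.23), 3)] 111
298 [(np.float64(188.15), 3), (np.float64(203.14), 3)] 110
306 [(np.float64(190.06), 3), (np.float64(202.01), 3)] 110
314 [(np.float64(191.89), 3), (np.float64(200.49), 2)] 111
322 [(np.float64(193.19), 3), (np.float64(199.08), 3)] 109
326 [(np.float64(196.05), 7)] 114
328 [(np.float64(196.05), 7)] 123
330 [(np.float64(196.01), 7)] 123
332 [(np.float64(195.97), 5)] 95
334 [] 74
336 [] 74
side bright: col scans
256 [] 94
258 [] 94
260 [(np.float64(386.0), 1)] 115
262 [(np.float64(387.0), 3)] 124
264 [(np.float64(388.41), 2)] 129
266 [(np.float64(388.53), 2)] 122
268 [(np.float64(389.51), 2)] 121
270 [(np.float64(390.53), 2)] 123
272 [(np.float64(391.52), 2)] 122
274 [(np.float64(364.55), 2), (np.float64(392.45), 2)] 130
276 [(np.float64(365.51), 2), (np.float64(393.45), 2)] 128
278 [(np.float64(366.45), 2), (np.float64(394.4), 2)] 130
280 [(np.float64(367.07), 3), (np.float64(395.38), 2)] 130
300 [(np.float64(375.07), 3), (np.float64(402.53), 2)] 136
330 [(np.float64(389.56), 4), (np.float64(411.9), 3)] 134
350 [(np.float64(402.5), 4), (np.float64(415.96), 3)] 134
360 [(np.float64(409.06), 3), (np.float64(418.04), 3)] 135
366 [(np.float64(413.01), 3), (np.float64(419.07), 3)] 132
370 [(np.float64(417.98), 9)] 144
374 [(np.float64(419.39), 6)] 139
378 [] 95
```

```bash
python3 - <<'E'
from h import *
np.set_printoptions(precision=4,suppress=True,linewidth=180)
t=dict(np.load("pics/top0.npz"));s=dict(np.load("pics/side0.npz"))
for a,b in(((184.5,240.3),(260.5,386.3)),((205.4,239.5),(272.8,364)),((196,332.3),(376.5,420))): print(tri(t,a,s,b),plane(t,*a,.039))
B=plane(t,184.5,240.3,.039);A=plane(t,205.4,239.5,.039);J=plane(t,196,331,.039)
print(np.linalg.norm(A-B),np.linalg.norm((A+B)/2-J))
d=(A+B)/2-J;yaw=np.arctan2(d[1],d[0])-.0705;e=A-B;print("yaw joint",yaw,"yaw tips",np.arctan2(e[1],e[0])+np.pi/2)
# axis via arms at z .039: fixed arm centre line
for v,ul,ur in((266,185,205.97),(282,186.13,205.05),(298,188.15,203.14),(314,191.89,200.49)): print(plane(t,ul,v,.039),plane(t,ur,v,.039))
# rest base rectangle (z=.005) from mask, right/left edges
P=[plane(t,*u,.005) for u in((180.3,236.5),(217.6,237.2),(215.7,333.4),(178.5,332.7))];print(P)
E
```

```text
(array([0.5325, 0.2681, 0.0372]), np.float64(0.00041043437191042097)) [0.5321 0.2676 0.039 ]
(array([0.535 , 0.2275, 0.037 ]), np.float64(0.00032024852261657613)) [0.5346 0.227  0.039 ]
(array([0.3544, 0.237 , 0.0385]), np.float64(0.0010403789444887186)) [0.3552 0.2371 0.039 ]
0.04060831960061266 0.17597655749683175
yaw joint -0.013129840365359122 yaw tips 0.06253900748990615
[0.4819 0.2642 0.039 ] [0.4828 0.2236 0.039 ]
[0.451  0.2605 0.039 ] [0.4518 0.2241 0.039 ]
[0.4203 0.2552 0.039 ] [0.4209 0.2264 0.039 ]
[0.3898 0.2466 0.039 ] [0.3902 0.2301 0.039 ]
[array([0.5433, 0.2843, 0.005 ]), array([0.5437, 0.2094, 0.005 ]), array([0.3519, 0.2051, 0.005 ]), array([0.3518, 0.2784, 0.005 ])]
```

```bash
python3 steer.py '[[[0,0,0,0.12],[0,0,0,0.12],[0,0,0,0.12],[0,0,0,0.12],[0,0,0,0.12]]]' 0.07 20|head -1
python3 steer.py '[[[0,0,0,0.12],[0,0,0,0.12],[0,0,0,0.12],[0,0,0,0.12],[0,0,0,0.12]]]'|head -1
python3 steer.py '[[[0,0,0,0.12],[0,0,0,0.12],[0,0,0,0.014],[0,0,0,0]]]'|head -1
python3 -c "
from h import *
go(.4597,.2390,.12,1.5578)
t=shot('top',3);s=shot('side',4);np.savez('pics/t6.npz',**t);np.savez('pics/s6.npz',**s)
cv2.imwrite('pics/c6.png',np.hstack([crop(t,305,215,40,5),crop(s,295,265,40,5)]))"
```

```text
clock: 10.2
clock: 10.62
clock: 10.95
t 10.95 pos [0.563  0.0446 0.1916] yaw_y -1.5807 j6 1.54 w 0.0701 | shift -0.1059 -0.1931 0.0716 turn(tool z) 0.0031
```

View pics/c6.png

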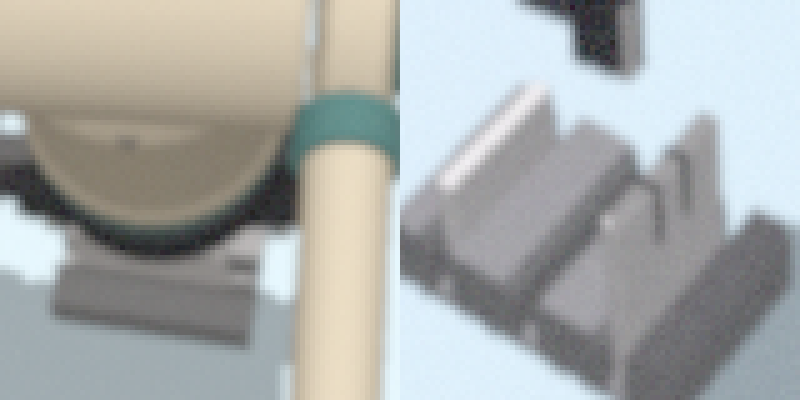

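The gauge stands in the front slot, its two lines visible in the side crop at (655,210) and (685,175), and the spare is still in place. On to the forceps.

```bash
python3 steer.py '[[[-0.009,-0.016,0,0],[-0.02,-0.036,0,0],[-0.02,-0.036,0,0],[-0.02,-0.036,0.005,0],[-0.02,-0.036,0.01,0.003]]]'|head -2
python3 steer.py '[[[-0.012,-0.022,0.02,0],[-0.005,-0.01,0.02,0],[0,-0.001,0.016,0],[0,0,0,0]]]'|head -2
python3 -c "
from h import *
go(.4597,.2390,.04,1.5578)
t=shot('top',4);s=shot('side',4);np.savez('pics/t7.npz',**t);np.savez('pics/s7.npz',**s)
cv2.imwrite('pics/c7.png',np.hstack([crop(t,305,215,40,5),crop(s,295,265,40,5)]))"
```

```text
clock: 11.72
position: [0.4758, 0.2065, 0.1771]
clock: 12.05
position: [0.4566, 0.2385, 0.1174]
t 12.05 pos [0.4566 0.2385 0.1174] yaw_y -1.5834 j6 1.93 w 0.0698 | shift 0.0031 -0.0005 0.0774 turn(tool z) 0.0004
```

```bash
python3 steer.py '[[[0.003,-0.0005,0.02,0],[0,0,0.02,0],[0,0,0.02,0],[0,0,0.012,0],[0,0,0.0055,0]]]'|head -2
python3 steer.py '[[[0,0,0,0],[0,0,0,0]]]' 0.048
python3 -c "
from h import *
go(.4597,.2390,.04,1.5578)"
python3 steer.py '[[[0,0,0,0],[0,0,0,0],[0,0,0,0]]]' 0.036|tail -5
python3 steer.py '[[[0,0,0,0],[0,0,0,0],[0,0,0,0]]]' 0.032|tail -5
```

```text
clock: 12.87
position: [0.4617, 0.2381, 0.0414]
clock: 13.03
position: [0.463, 0.2388, 0.0431]
ee_rot: [-0.0, 1.0, -0.008, 0.0]
contact_force: [-0.5, 0.1, 1.0]
width: 0.0482
gripper_force: 0.1
t 13.03 pos [0.463  0.2388 0.0431] yaw_y -1.5864 j6 1.93 w 0.0482 | shift -0.0033 -0.0001 0.0031 turn(tool z) -0.0026
position: [0.4636, 0.2392, 0.044]
ee_rot: [-0.001, 1.0, -0.008, 0.002]
contact_force: [0.9, 0.7, 4.3]
width: 0.0359
gripper_force: 3.5
position: [0.4637, 0.239, 0.044]
ee_rot: [-0.0, 1.0, -0.007, 0.002]
contact_force: [-0.3, -0.7, 6.8]
width: 0.0322
gripper_force: 6.5
```

```bash
python3 steer.py '[[[0,0,-0.004,0],[0,0,-0.01,0],[0,0,-0.02,0],[0,0,-0.03,0],[0,0,-0.03,0]]]'
python3 steer.py '[[[0,0,-0.02,0],[0,0,0,0],[0,0,0,0]]]' - 20
python3 - <<'E'
from h import *
go(.5,.05,.18,1.5578-.1155)
t=shot("top",3);s=shot("side",4);np.savez('pics/t8.npz',**t);np.savez('pics/s8.npz',**s)
cv2.imwrite("pics/c8.png",np.hstack([crop(t,180,270,70,2.8),crop(s,330,350,70,2.8)]))
E
```

```text
clock: 13.95
position: [0.4613, 0.2384, 0.1375]
ee_rot: [0.0, 1.0, -0.008, -0.001]
contact_force: [0.5, 0.4, -0.4]
width: 0.0322
gripper_force: 4.2
clock: 14.2
position: [0.4628, 0.239, 0.1581]
ee_rot: [-0.0, 1.0, -0.008, 0.001]
contact_force: [-0.2, 0.3, -1.8]
width: 0.0317
gripper_force: 4.2
t 14.20 pos [0.4628 0.239  0.1581] yaw_y -1.5859 j6 1.93 w 0.0317 | shift 0.0611 0.1827 -0.0219 turn(tool z) 0.1134
```

View pics/c8.png

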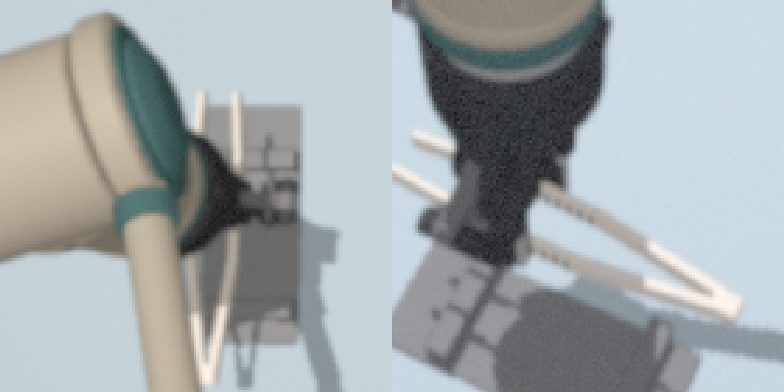

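The forceps are held level, tips at about (182,236) and (195,236) in the top view, clear of the rest. Now measuring the gauge lines and the held tips with the same cameras.

```bash
python3 - <<'E'
from h import *
np.set_printoptions(precision=4,suppress=True,linewidth=200)
L=lambda n:dict(np.load(f"pics/{n}.npz"))
t7,s7,t8,s8=map(L,("t7","s7","t8","s8"))
p=proj(t7,[.5635,.05,.096]);print("pred top",p,"side",proj(s7,[.5635,.05,.096]))
x,y=p.astype(int)
for n,t in(("t7",t7),("t8",t8)):
    print(n);print(t["img"][y-7:y+8,x-20:x+21,0].astype(int))
p=proj(s7,[.5635,.05,.096]);x,y=p.astype(int)
print(s8["img"][y-14:y+15,x-16:x+17,0].astype(int))
E
```

```text
pred top [295.7196 222.7656] side [308.7171 256.7462]
t7
[[ 79  78  73  63  54  50  51  51  51  51  50  51  51  50  50  51  50  50  50  50  50  50  51  51  51  51  52  52  51  51  51  51  51  52  51  51  50  50  50  49  49]
 [ 79  77  72  61  52  51  51  51  51  50  51  50  51  50  51  51  51  50  50  51  51  51  51  51  52  51  51  52  51  51  51  51  51  52  52  51  51  51  51  51  52]
 [ 79  77  71  64  63  63  62  59  56  53  51  51  51  51  50  51  50  50  50  50  51  51  51  51  51  51  52  52  51  51  51  51  51  51  51  52  51  51  51  51  51]
 [ 79  77  71  72  83  87  84  78  72  67  64  64  63  60  54  48  48  50  51  51  51  51  51  51  51  51  51  51  51  51  51  51  51  52  52  51  51  52  51  51  51]
 [ 78  75  69  77  94 101  99  96  92  89  89  88  86  77  60  46  49  60  64  63  59  56  52  49  49  51  52  52  52  51  51  52  51  51  51  52  51  51  51  52  51]
 [ 78  72  65  75  95 104 105 103 102 102 102 102  99  87  65  49  64  82  88  84  78  70  58  47  50  59  60  57  54  52  52  52  52  52  51  51  51  51  51  52  51]
 [ 78  71  62  68  87  95  96  96  97 100
[... 6230 characters left out ...]
56 54 53 53 55 53 53 53 54 53 53 55 52 54 52 53 53 56 51 52 52 51 50 51 51 52 51 49 50]
 [52 54 54 54 53 54 51 54 52 52 54 56 53 53 54 55 53 55 52 52 53 54 54 55 54 53 51 50 51 48 52 48 49]
 [55 50 55 53 53 52 54 54 53 53 55 54 55 54 54 53 55 54 52 53 53 51 51 51 52 51 51 52 51 51 50 50 48]
 [53 53 52 52 52 54 52 55 53 55 55 56 55 53 54 55 54 53 54 53 53 51 53 53 51 50 51 52 50 48 49 47 49]
 [52 55 53 54 53 55 53 55 57 53 53 53 52 54 52 54 54 53 53 53 53 50 54 51 51 54 51 52 51 50 51 50 51]
 [55 55 54 54 54 54 53 54 55 54 53 53 55 53 54 54 55 53 54 53 53 54 55 51 52 52 53 51 50 52 50 51 50]
 [55 53 53 56 52 53 54 53 54 54 52 54 51 53 53 54 53 53 53 53 52 53 51 51 51 50 51 51 50 50 49 50 49]]
```

```bash
python3 - <<'E'
from h import *
np.set_printoptions(precision=4,suppress=True,linewidth=200)
L=lambda n:dict(np.load(f"pics/{n}.npz"))
t7,s7,t8,s8=map(L,("t7","s7","t8","s8"))
b=plane(t7,289.6,221.05,.096);a=plane(t7,298.1,222.55,.096);e=b-a
print("mark_a",a,"mark_b",b,"mid",(a+b)/2,np.linalg.norm(e),"gauge yaw",np.arctan2(e[1],e[0])-np.pi/2)
# strip ends -> mid and yaw
I=t7["img"][215:230,275:316,0].astype(float);cols=[];
for c in (5,6,7,8,9,10,11,18,19,20,27,28,29,30,31,32,33):
    w=(I[:,c]-58).clip(0);cols.append((275+c,215+(w*np.arange(15)).sum()/w.sum()))
cols=np.array(cols);k=np.polyfit(cols[:,0],cols[:,1],1)
p=[plane(t7,u,np.polyval(k,u),.096) for u in(278.5,309.8,289.6,298.1)];print("strip ends",p[0],p[1],"mid",(p[0]+p[1])/2,"yaw",np.arctan2(*(p[0]-p[1])[[1,0]])-np.pi/2,"marks",p[2],p[3])
# tips in t8
I=t8["img"][...,0]
m=(I>84).astype(np.uint8);m[:, :175]=0;m[:,203:]=0;m[:225]=0;m[262:]=0
for v in range(228,252,3):
    r=I[v,176:202].astype(float);print(v,[(round(float(u),2)) for u in np.where((r>84)&(r>=np.r_[0,r[:-1]])&(r>=np.r_[r[1:],0]))[0]+176],r.max())
J=s8["img"][...,0]
M=(J>118).astype(np.uint8);n,l,st,ce=cv2.connectedComponentsWithStats(M[290:470,250:480])
print(st[st[:,4]>15],"pose",manip.get_state()["position"])
E
```

```text
mark_a [0.564  0.0456 0.096 ] mark_b [0.5664 0.0615 0.096 ] mid [0.5652 0.0535 0.096 ] 0.016060467559355557 gauge yaw -0.1520124011727253
strip ends [0.5691 0.0822 0.096 ] [0.5613 0.0237 0.096 ] mid [0.5652 0.053  0.096 ] yaw -0.13162641144301457 marks [0.5663 0.0615 0.096 ] [0.5642 0.0456 0.096 ]
228 [] 79.66666666666667
231 [181.0] 84.66666666666667
234 [181.0, 193.0] 111.33333333333333
237 [181.0, 193.0] 110.33333333333333
240 [180.0, 194.0] 110.33333333333333
243 [180.0, 194.0] 112.0
246 [194.0] 109.33333333333333
249 [194.0] 109.33333333333333
[[    0     0   230   180 40898]
 [   16    35    16     9    59]
 [    8    47    22    14    92]
 [  100    75    36    28   351]] pose [0.4618 0.2385 0.1555]
```

```bash
cat >> h.py <<'E'
def colcen(I,v0,v1,u0,u1,k):
    q=(I[v0:v1,u0:u1]-k).clip(0);return (q*np.arange(u0,u1)).sum()/q.sum()
E
python3 - <<'E'
from h import *
np.set_printoptions(precision=4,suppress=True,linewidth=200)
L=lambda n:dict(np.load(f"pics/{n}.npz"))
t8,s8=map(L,("t8","s8"))
I=t8["img"][...,0];J=s8["img"][...,0]
ub=colcen(I,234,238,177,187,82);ua=colcen(I,234,238,189,198,82)
print("u",ub,ua);print(I[228:237,179:184].mean(1).round(0),I[228:237,191:196].mean(1).round(0))
for v in range(322,346): 
    w=np.where(J[v,250:285]>112)[0]
    if len(w):print(v,250+w[0],250+w[-1],end=' | ')
print()
B=plane(t8,ub,231.6,.153);A=plane(t8,ua,232,.153);print(A,B,np.linalg.norm(A-B),(A+B)/2)
go(.5,.05,.18,1.5578-.1155)
E
```

```text
u 180.61016949152543 193.1856209150327
[79. 79. 79. 81. 86. 91. 93. 93. 93.] [79. 79. 79. 80. 85. 91. 95. 95. 94.]
324 270 270 | 325 266 272 | 326 266 273 | 327 266 276 | 328 266 277 | 329 268 279 | 330 271 280 | 331 274 281 | 332 276 281 | 333 279 280 | 337 258 261 | 338 258 263 | 339 257 266 | 340 258 267 | 341 260 269 | 342 262 270 | 343 264 272 | 344 266 274 | 345 267 276 | 
[0.5344 0.2267 0.153 ] [0.5346 0.2485 0.153 ] 0.02187404412110142 [0.5345 0.2376 0.153 ]
t 14.55 pos [0.4618 0.2385 0.1555] yaw_y -1.5860 j6 1.93 w 0.0321 | shift 0.0621 0.1821 -0.0245 turn(tool z) 0.1133
```

```bash
python3 steer.py '[[[0,0,0,0.058],[0,0,0,0.058],[0,0,0,0],[0,0,0,0]]]'|head -2;python3 -c "from h import *;go(.4938,.0639,.145,1.4392)"
```

```text
clock: 14.88
position: [0.4622, 0.2387, 0.1561]
t 14.88 pos [0.4622 0.2387 0.1561] yaw_y -1.7006 j6 2.04 w 0.0315 | shift 0.0542 0.1692 0.0111 turn(tool z) 0.0018
```

```bash
python3 steer.py '[[[0.004,0.012,0,0.0018],[0.008,0.025,0,0],[0.01,0.03,0,0],[0.01,0.03,0,0],[0.01,0.03,0,0]]]'|head -2
python3 steer.py '[[[0.008,0.025,0,0],[0.0042,0.0172,0.005,0],[0,0,0.006,0],[0,0,0,0],[0,0,0,0]]]'|tail -5
python3 - <<'E'
from h import *
go(.4938,.0639,.145,1.4392)
t=shot("top",4);s=shot("side",4);np.savez('pics/t9.npz',**t);np.savez('pics/s9.npz',**s)
go(.4938,.0639,.145,1.4392)
cv2.imwrite("pics/c9.png",np.hstack([crop(t,295,220,35,5.6),crop(s,300,245,35,5.6)]))
E
```

```text
clock: 15.3
position: [0.4872, 0.1053, 0.1566]
position: [0.4931, 0.0638, 0.1452]
ee_rot: [-0.0, 0.998, -0.067, -0.001]
contact_force: [0.7, -0.8, -0.3]
width: 0.032
gripper_force: 4.2
t 15.72 pos [0.4931 0.0638 0.1452] yaw_y -1.7041 j6 1.69 w 0.0320 | shift 0.0007 -0.0002 0.0002 turn(tool z) -0.0017
t 16.12 pos [0.4937 0.0644 0.1458] yaw_y -1.7027 j6 1.69 w 0.0322 | shift 0.0001 0.0005 0.0008 turn(tool z) -0.0003
```

View pics/c9.png

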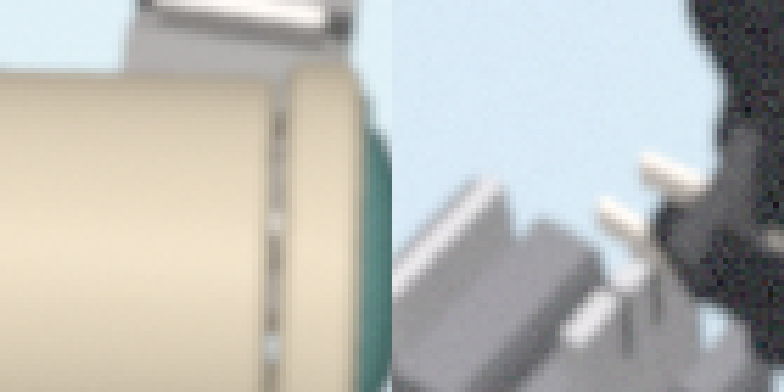

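Side crop: both tips sit above and just behind the gauge's top edge, ends at about (302,248) and (310,239.5), with the lines at (305,265) and (311,259). The arm hides them from the top camera, so I'll calibrate the side view against the top-view marks and check there.

```bash
python3 - <<'E'
from h import *
np.set_printoptions(precision=4,suppress=True,linewidth=200)
L=lambda n:dict(np.load(f"pics/{n}.npz"))
t8,s8,s9,s7,t7=map(L,("t8","s8","s9","s7","t7"))
print("tipb",tri(t8,(180.6,231.6),s8,(257.3,338.6)),"tipa",tri(t8,(193.2,232),s8,(265.5,326.6)))
# predicted side pixels of marks and gauge top corners from top-view estimates
ux=np.array([.9914,-.1312,0]);uy=np.array([.1312,.9914,0]);m=np.array([.5652,.053,.096])
for y in(-.03,-.008,.008,.03): print(y,proj(s7,m+uy*y),proj(s7,m+uy*y-ux*.004),proj(s7,m+uy*y+ux*.004))
J=s7["img"][...,0]
# profile along top edge centre line in the side view (avg 3 across) 
for nm,s in(("s7",s7),("s9",s9)):
    I=s["img"][...,0]
    for off in(-.002,0,.002):
        q=np.array([proj(s,m+ux*off+uy*y) for y in np.arange(-.036,.0361,.002)])
        print(nm,off,cv2.remap(I.astype(np.float32),q[None,:,0].astype(np.float32),q[None,:,1].astype(np.float32),1)[0].astype(int))
I=s9["img"][...,0]
for v in range(236,254): print(v,I[v,296:318].astype(int))
E
```

```text
tipb (array([0.5349, 0.2492, 0.1502]), np.float64(4.194112991081514e-05)) tipa (array([0.535 , 0.2274, 0.1495]), np.float64(0.00016589473998152853))
-0.03 [317.0542 246.6457] [318.9263 247.6138] [315.1889 245.6811]
-0.008 [309.7339 254.6461] [311.6191 255.6424] [307.8555 253.6534]
0.008 [304.279  260.6077] [306.1738 261.6253] [302.3912 259.5939]
0.03 [296.5913 269.0096] [298.4992 270.0575] [294.6905 267.9656]
s7 -0.002 [20 23 26 30 32 35 39 42 43 47 47 47 48 50 51 53 52 53 53 54 53 53 53 53 54 54 54 54 53 54 53 52 52 53 52 53 53]
s7 0 [12 14 16 19 21 26 29 33 38 43 44 45 47 50 51 52 52 52 54 54 54 52 52 53 54 54 54 54 54 54 53 53 53 52 51 52 53]
s7 0.002 [10 11 12  9 13 16 18 21 28 36 39 42 46 49 51 50 51 52 53 53 54 53 53 52 52 53 53 53 54 53 54 53 53 52 53 52 53]
s9 -0.002 [ 30  27  24  23  19  18  19  17  15  14  11  15  29  49  61  71  90 106 115 115 112 100  77  67  84 103 111 112 115 114 115 117 113 104  84  61  49]
s9 0 [ 47  38  30  22  16  14  13  12  11  10  12  23  40  55  63  73  92 110 117 118 117 105  81  70  87 106 112 114 114 114 113 113 110 103  78  53  40]
s9 0.002 
[... 1075 characters left out ...]
8  43  49  48]
246 [104 104 104 104 104 110 130 141 138 128 119 109 107 103  96  79  53  30  17  22  29  30]
247 [103 104 103 103  99 103 116 130 137 140 135 123 113 105  89  63  34  15   7  10  15  18]
248 [103 104 103 102  99  93  91 103 120 132 140 140 132 113  84  48  17   9  10  13  13  19]
249 [ 95 101 102 103  98  88  79  82  92 107 125 136 139 122  82  39  12   7   8  12  19  20]
250 [ 85  93  98 100  98  89  83  77  76  85  97 115 128 118  78  31  12   9  12  17  19  22]
251 [71 79 89 95 97 94 90 81 77 74 79 89 98 97 68 29 10 10 12 16 22 21]
252 [61 65 74 81 89 95 96 93 86 80 76 76 77 76 59 31 16  7 17 18 21 22]
253 [56 58 63 66 74 83 95 98 93 90 84 74 70 68 56 39 23 11 15 21 19 24]
```

```bash
python3 - <<'E'
from h import *
np.set_printoptions(precision=4,suppress=True,linewidth=200)
L=lambda n:dict(np.load(f"pics/{n}.npz"))
s8,s9,t7=map(L,("s8","s9","t7"))
ux=np.array([.9914,-.1312]);uy=np.array([.1312,.9914]);m=np.array([.5652,.053])
mm=np.array([*m,.096])
px=proj(s9,mm+np.r_[uy,0]*.0098);print("mark_b tri",tri(t7,(289.6,221.05),s9,px))
for dz in(-.003,-.0025):
    for nm,s,A,B,z in(("s8",s8,(265.6,326.5),(257.4,338.8),.153),("s9",s9,(308.7,237.6),(301.8,246),.1415)):
        a=plane(s,*A,z+dz)[:2];b=plane(s,*B,z+dz)[:2];print(dz,nm,a,b,np.linalg.norm(a-b),"rel gauge: a x,y",(a-m)@ux,(a-m)@uy,"b",(b-m)@ux,(b-m)@uy)
    q=plane(s9,*px,.096+dz)[:2];print("line b rel",(q-m)@ux,(q-m)@uy)
E
```

```text
mark_b tri (array([0.5669, 0.0616, 0.0945]), np.float64(0.00033572137992667566))
-0.003 s8 [0.5349 0.2275] [0.5347 0.2493] 0.021818288161654858 rel gauge: a x,y -0.05296505563618367 0.1690083488403525 b -0.05598556211990904 0.19061750996663443
-0.003 s9 [0.5651 0.0439] [0.5665 0.0652] 0.021347672183634887 rel gauge: a x,y 0.0010579901021749141 -0.009026991724662875 b -0.0003500074330207676 0.012275132131902015
line b rel 0.0015437639751990195 0.007909023773319519
-0.0025 s8 [0.5347 0.2277] [0.5345 0.2495] 0.02179952752308115 rel gauge: a x,y -0.053200700715386455 0.1692160391462467 b -0.05621860999120866 0.19080661945359506
-0.0025 s9 [0.5648 0.0443] [0.5662 0.0656] 0.021329672189434906 rel gauge: a x,y 0.0007813636236386701 -0.008673212828322726 b -0.0006254467119763408 0.01261094943961708
line b rel 0.0012864699793324632 0.008224329231099605
```

```bash
python3 steer.py '[[[0,0.0005,0.01,0],[0,0,0.01,0],[0,0,0.006,0],[0,0,0,0],[0,0,0,0]]]'|tail -5
python3 steer.py '[[[0,0,0.0033,0],[0,0,0,0],[0,0,0,0]]]'|tail -5
python3 steer.py '[[[0,0,0,0],[0,0,0,0],[0,0,0,0],[0,0,0,0]]]' 0.0295|tail -5
python3 - <<'E'
from h import *
S=[]
for i in range(6):
    S.append(np.r_[manip.get_state()["position"],manip.get_state()["width"]]); r=manip.get_image("side");S[-1]=S[-1]
    if i==0: s=r;acc=r["img"].astype(float)
    else: acc+=r["img"]
s["img"]=acc/6;np.savez("pics/s10.npz",**s);print(np.mean(S,0),np.std(S,0))
I=s["img"][...,0]
print(proj(s,[.5652,.053,.1]))
for v in range(238,268): print(v,I[v,296:320].astype(int))
E
```

```text
position: [0.493, 0.0633, 0.1187]
ee_rot: [0.0, 0.998, -0.066, -0.001]
contact_force: [0.8, 0.0, -0.1]
width: 0.0322
gripper_force: 4.2
position: [0.4937, 0.0633, 0.1164]
ee_rot: [0.0, 0.998, -0.066, 0.0]
contact_force: [-0.3, -0.5, -0.6]
width: 0.032
gripper_force: 4.2
position: [0.4937, 0.0634, 0.1165]
ee_rot: [0.0, 0.998, -0.066, 0.0]
contact_force: [0.5, 0.2, -0.6]
width: 0.0295
gripper_force: 5.3
[0.49369325 0.06336813 0.11642881 0.02945203] [2.80363764e-05 1.15366790e-05 5.13537645e-05 1.23631040e-04]
[306.93037192 256.12621421]
238 [104 104 104 103 105 104 105 103 104 102 105 103 104 104 105 104 104 105
 104 105 103 106 105 103]
239 [105 105 105 106 105 104 104 103 104 105 104 105 105 104 103 104 103 105
 105 104 105 105 103 103]
240 [104 104 104 104 105 105 105 104 104 105 105 104 103 105 104 105 104 104
 104 104 104 104 105 104]
241 [104 104 104 105 103 103 104 104 105 105 105 105 106 105 104 103 104 104
 103 106 104 104 104 104]
242 [104 104 103 105 104 105 105 106 104 104 104 104 104 105 105 106 104 105
 104 103 103 106 103 103]
243 [105 106 106 106 105 105 104 104 105 104
[... 1805 characters left out ...]
 21]
261 [ 30  31  28  27  35  52  59  57  54  55  65  72  83  98 110  96  58  22
   7  11  10  16  17  21]
262 [30 28 27 35 55 81 90 82 64 51 52 62 68 77 81 65 38 15  6  9 16 16 20 19]
263 [ 27  29  35  52  80 103 111 103  82  54  41  51  63  66  62  45  21   7
   6  14  17  21  23  22]
264 [ 27  35  53  78 101 115 116 107  88  56  35  40  54  60  56  39  21   9
   8  11  18  21  23  22]
265 [ 32  49  76 100 115 119 113  98  76  52  29  37  48  55  51  41  25  16
  13  15  16  23  23  23]
266 [ 46  70  98 114 119 115 100  79  59  43  31  33  45  49  47  42  29  23
  14  14  18  19  21  20]
267 [ 66  92 114 119 116 105  82  63  50  40  30  33  43  49  47  40  34  32
  23  14  11  17  20  16]
```

```bash
python3 - <<'E'
from h import *
np.set_printoptions(precision=4,suppress=True,linewidth=200)
s=dict(np.load("pics/s10.npz"))
ux=np.array([.9914,-.1312]);uy=np.array([.1312,.9914]);m=np.array([.5652,.053])
for dz in(-.003,-.002):
  for A,B in(((309.3,249.2),(302.65,255.5)),):
    a=plane(s,*A,.1124+dz)[:2];b=plane(s,*B,.1124+dz)[:2];print(dz,np.linalg.norm(a-b),"a",(a-m)@ux,(a-m)@uy,"b",(b-m)@ux,(b-m)@uy)
# line b at top edge in this view: darkest between bright segments; print sampled profile in dz-corrected plane
I=s["img"][...,0].astype(np.float32)
for off in(-.004,-.002,0,.002):
    ys=np.arange(.002,.0181,.001);q=np.array([proj(s,[*(m+ux*off+uy*y),.093]) for y in ys]).astype(np.float32)
    print(off,cv2.remap(I,q[None,:,0],q[None,:,1],1)[0].astype(int))
E
```

```text
-0.003 0.01767907759780395 a 0.0007769921582007513 -0.00860092092249747 b 0.001933825764874907 0.009041041484412548
-0.002 0.017650658805086688 a 0.0002500708097752682 -0.007927145968172618 b 0.0014050448276617406 0.009686457308008208
-0.004 [100  86  76  68  62  54  47  42  45  51  59  66  71  73  74  74  75]
-0.002 [ 97  85  74  66  58  53  51  53  64  76  87  95  98 101 101 101 103]
0 [ 97  83  73  64  56  55  58  66  79  93 104 109 114 115 115 116 117]
0.002 [ 93  81  72  63  57  55  60  71  83  94 105 109 110 113 111 111 113]
```

```bash
python3 steer.py '[[[-0.0007,0.0003,0.0015,0],[0,0,0,0],[0,0,0,0],[0,0,0,0],[0,0,0,0]]]' 0.029|tail -5
python3 - <<'E'
from h import *
np.set_printoptions(precision=4,suppress=True,linewidth=200)
s=shot("side",6);np.savez("pics/s11.npz",**s);st=manip.get_state();print(st["clock"],st["position"],st["width"],st["gripper_force"],st["contact_force"])
cv2.imwrite("pics/c11.png",crop(s,305,255,25,12))
I=s["img"][...,0]
for v in list(range(248,254))+list(range(254,262)): print(v,I[v,299:322].astype(int))
E
```

```text
position: [0.493, 0.0631, 0.1149]
ee_rot: [0.0, 0.998, -0.066, 0.0]
contact_force: [-0.2, -0.8, 0.2]
width: 0.0292
gripper_force: 5.6
18.1333 [0.493  0.0631 0.1149] 0.029211024697893186 5.5523476749658585 [-0.5466  0.5594 -0.4411]
248 [103 104 105 105 105 104 104 104 104 105 105 107 109 107 108 114 119 117 112 105 104 105 101]
249 [105 105 103 103 104 105 105 103 105 105 111 119 121 118 120 121 122 119 110 100 101 103 103]
250 [101 104 106 105 105 104 106 105 104 104 112 127 135 135 133 129 125 116 101  89  98 104 102]
251 [ 96 100 104 103 105 103 105 104 105 103 105 118 131 140 142 141 134 119 100  86  98 105 104]
252 [ 82  90  97 103 104 103 105 105 102  98  94  97 106 121 131 139 139 131 119 109 108 111 107]
253 [ 67  74  85  96 102 104 105 103  96  89  83  80  84  92 104 117 126 132 134 131 130 125 114]
254 [ 55  57  68  85  98 108 106 102  90  73  67  68  70  75  81  88  99 111 121 131 139 138 125]
255 [ 45  43  52  77  98 112 118 112  92  71  62  58  60  67  71  75  79  85  95 110 119 128 124]
256 [ 43  34  43  68  97 119 134 132 118  99  85  66  51  55  63  68  70  74  75  84  92  99  96]
257 [ 35  28  37  57  89 114 133 142 140 130 113  87  55  43  52  56  60  64  68  70  70  72  63]
258 [ 32  32  32  48  72  94 113 131 141 142 133 107  73  46  42  42  42  49  56  56  54  48  39]
259 [ 29  29  26  40  61  75  88 103 123 135 140 126  99  73  47  31  25  28  34  39  36  34  28]
260 [ 27  28  30  39  51  64  72  81  94 112 127 133 125 100  61  26  12  10  18  20  23  24  22]
261 [ 30  37  52  60  60  60  62  67  76  86 102 117 121 103  60  21   7   9  10  15  17  22  23]
```

View pics/c11.png

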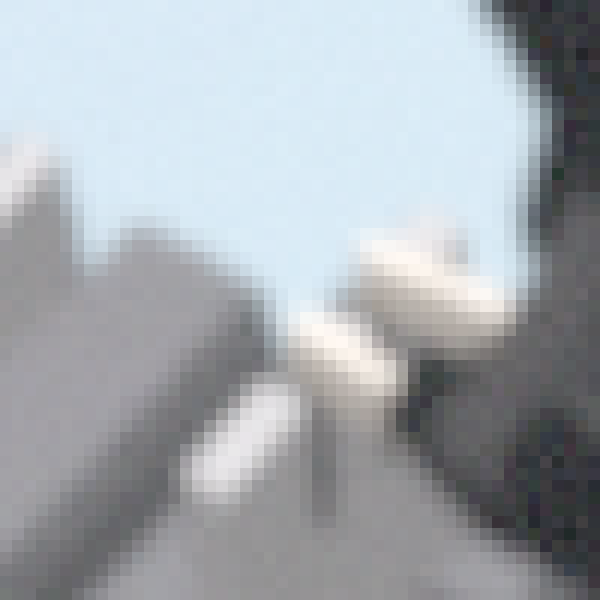

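```bash
python3 - <<'E'
from h import *
s=dict(np.load("pics/s11.npz"))
ux=np.array([.9914,-.1312]);uy=np.array([.1312,.9914]);m=np.array([.5652,.053])
for dz in(-.0032,-.0022):
    a=plane(s,309.5,250,.1109+dz)[:2];b=plane(s,302.85,256.2,.1109+dz)[:2];print(dz,np.linalg.norm(a-b).round(4),"a",((a-m)@ux).round(4),((a-m)@uy).round(4),"b",((b-m)@ux).round(4),((b-m)@uy).round(4))
E
python3 steer.py '[[[0,0,0,0],[0,0,0,0],[0,0,0,0],[0,0,0,0]]]' 0.0289|tail -5
```

```text
-0.0032 0.0175 a 0.0003 -0.0085 b 0.0016 0.009
-0.0022 0.0175 a -0.0002 -0.0078 b 0.0011 0.0096
position: [0.4929, 0.0631, 0.1149]
ee_rot: [0.0, 0.998, -0.066, 0.0]
contact_force: [-0.2, 0.4, -1.1]
width: 0.0291
gripper_force: 5.6
```

```bash
python3 steer.py '[[[0,0.0002,0,0],[0,0,0,0],[0,0,0,0],[0,0,0,0],[0,0,0,0]]]' 0.0287|tail -5
python3 steer.py '[[[0,0,0,0],[0,0,0,0],[0,0,0,0],[0,0,0,0],[0,0,0,0]]]'|tail -5
python3 -c "
from rig import manip
print(manip.sign_off())"
```

```text
position: [0.4929, 0.063, 0.1148]
ee_rot: [0.0, 0.998, -0.066, 0.0]
contact_force: [-0.4, -0.3, -1.3]
width: 0.029
gripper_force: 5.7
position: [0.4929, 0.063, 0.1148]
ee_rot: [0.0, 0.998, -0.066, 0.0]
contact_force: [0.4, -0.3, -0.6]
width: 0.0292
gripper_force: 5.7
the job is handed in; nothing more can be done
None
```

I handed the job in with the gauge fully down and released in the front slot and the forceps held level, about 3–5 mm above its top edge, with the tip gap steady: about 16 mm by finger opening, 17.5 mm in the last side-view check, and each tip within about 1–1.5 mm of its line. The sign-off gave no verdict.

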